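# Loosen the left-hand nut on the impeller

### The arm

A 6-joint arm with a two-finger parallel gripper is mounted at the origin on the work surface. World frame = base frame: x ahead of the robot, y to its left, z up, the work surface at z = 0. Lengths are in m, angles in rad, forces in N, time in s.
With the tool pointing down it reaches from about 0.25 to 0.775 m from the base axis. Payload 4 kg.
Tool frame: the origin (TCP) lies on the centre line of the jaws, within the pads' length; the fingertips stand 11 mm ahead of it and the grasp point (between the pads) lies 8 mm behind it; z points along the fingers, y is the direction in which the jaws open and shut (so a half turn about z gives the same grasp; the last joint's range is limited). The gripper opens to 85 mm and grips with 20 to 120 N. Pads are 22 mm wide; open, the fingers measure 114 mm over their backs; the gripper's body (76 mm by 85 mm) begins 54 mm behind the grasp point. The pads swing forward as they close: fully open they stand 13 mm farther back than shut.
Start: joints at [1.041, 0.087, 1.371, -0, 1.684, -0.103], TCP at [0.228, 0.501, 0.242] pointing down, gripper open.
Joint ranges: [-3.1, 3.1], [-0.76, 2.03], [0.27, 2.55], [-1.08, 4.22], [0.17, 2.65], [-2.57, 2.57]. Speed limits (rad/s): [2.79, 2.79, 3.14, 3.14, 3.14, 3.14].

### API

Orientations are given as a rotation vector (axis times angle).
In Python, from workcell import arm gives the robot as it stands.
- The arm moves only by the shell command python3 -m jog 'ROWS'. ROWS is JSON, a list of rows, each an object with "slide": the shift along the tool's x, y, z in mm, a list of three; "turn": the turn, a rotation vector about the tool's x, y, z in rad, a list of three; "jaw": the opening, from 0 (shut) to 1 (fully open). In form: [{"slide": [dx, dy, dz], "turn": [ax, ay, az], "jaw": jaw}, ...]. A call has 1 to 12 rows; each row shifts and turns the commanded pose from where the row before left it, along the tool's axes as they then stand; what a row does not reach is not made up. A row lasts 1/10 s, in which the tool goes at most 50 mm and 8.59 degrees, less where a joint would pass 70% of its speed; a pose out of reach is approached as far as the arm can. A call is refused whole if a number of a shift passes 50 or a number of a turn 0.15, either way. A call with a gripper value outside its range is refused whole. The fingers move at their own pace and stop on an object; the grip force is fixed at half the most. Time passes only in rows, so rows that do not move let the fingers close. It gives the time, the measured TCP pose, the force and the opening at its end, in the units of the state.
- arm.read_state(): the state, without advancing time (a new reading comes with each control period).
- arm.get_image(name): name is "side" or "top"; returns the picture (384x512x3 uint8, blue, green, red); there is no depth.
- arm.camera_info(name): a dict with "fx", "fy", "cx", "cy" (pixels), "position" and "attitude" of the camera in the world. Camera axes: x right, y down, z forward; pixel columns grow to the right and rows downward; lengths in m; the calibration is good to about 2 mm. A picture is of the moment at which its call begins. camera_info takes no time and is no camera call.
- arm.sign_off(): hands the job in, once; it reports no verdict.
Trained networks look in the newest picture that a camera, given by its name, has taken for a name from the list of things; names that differ only in an ending like _2 or _b are one class to them, and where a whole thing is asked for, a point or a joint stands for the part that bears it (a point fixed in the world has none). Each returns a list of dicts, best first, with "score" (0 to 1); they miss things now and then, are a little off and sometimes report something else, mostly with a low value. They report only what shows in the picture. A call takes as long as a camera call. They do not tell look-alikes from the thing itself.
- arm.boxes_of(camera, thing): "at" ([column, row] in pixels, amid what is visible of it).
- arm.masks_of(camera, thing): "mask" (384x512 bool, what is visible of it) and "at" ([column, row] in pixels, amid what is visible of it).
The state is a dict: "clock": time; "joints": joint angles; "joint_vel": joint speeds; "joint_torque": joint torques, N m; "position": TCP position; "ee_rot": TCP orientation; "force": force on the tool from outside, world axes, zero at the start; "torque": the same for the moment, N m; "finger_gap": opening from 0.0 (shut) to 1.0 (fully open).
Only numpy, scipy, OpenCV 4.12 (cv2) and the standard library are available. Lean on these libraries where they do the work, as an engineer would, in place of code of your own. Each camera call takes 0.05 s, during which the arm holds its last target. There are 200 camera calls.

### The job

The bar-handled nut on the bladed impeller has a left-hand thread, so it loosens the opposite way from an ordinary nut. Without over-tightening it first, loosen it until the white end of its bar points at the green line on the impeller's hub, and let go of it. Leave the nut on the plain dark disc and the hand scanner alone.

Things in the scene. Friction and masses are not known exactly. Their poses are not given: they have to be found in the camera images.
- impeller_nut (a joint): Turn (rad) of the left-hand nut, growing CLOCKWISE seen from above, its loosening way. 0 = tight, 1.57 = white end of bar at the green line; below 0 = over-tightened; starts at 0.2 to 0.5; end stops at -0.5 and 2.6. It needs about 0.08 N m, stays where left, and rises 1.9 mm per rad. The bladed impeller under it is locked and its stand fixed.
- impeller_nut_grip (a point): On the left-hand nut's vertical axis, 120 mm above the bench, 12 mm below the top of its black bar (60 long, 14 thick, 36 mm tall). x runs along the bar to its white end, z up; turns with the nut. 24 mm lower: red flange, radius 22; 35 mm lower: flat hub, radius 42, with the green line, of an impeller 150 mm across with teal blades. It may be left or right of the plain disc.
- disc_nut_mark (a point): Bystander, not to be turned: white end of the bar of the ordinary nut, 28 mm from that nut's axis, 120 mm above the bench; x points outward along the bar. Same shape of nut but with a black flange, on a plain dark disc 144 mm across with six black spots, on a fixed stand.
- scanner: Bystander, not to be moved: hand scanner lying loose on the bench beyond the wheels, black box 62 x 130 x 50 mm with a 36 mm lens barrel at its +y end; origin at the centre of its underside, z up.
Mind the look-alikes: they are no part of the job. Leave any pink look-alike of the part that bears impeller_nut alone.

How it is judged:
At the end, for the whole second after the job is handed in: The impeller's nut has been turned clockwise to 1.57 rad, within 0.26 rad (15 degrees) of the green line, and is at rest; the white end of the disc's nut is within 10 mm, and the scanner within 20 mm, of where they began (value of joint impeller_nut between 1.31 and 1.83 rad and velocity of joint impeller_nut between -0.05 and 0.05 rad/s and distance of disc_nut_mark from where it was at the start of the episode below 0.01 m and distance of scanner from where it was at the start of the episode below 0.02 m); the robot touches nothing.
It fails at once if the impeller's nut is over-tightened (turned below 0 rad) (value of joint impeller_nut below 0 rad).
It fails at once if the nut on the plain disc is turned (white end moved over 10 mm) (distance of disc_nut_mark from where it was at the start of the episode above 0.01 m).
It fails at once if the scanner is moved over 20 mm (distance of scanner from where it was at the start of the episode above 0.02 m).
It also fails if it takes over 32 s, if anything falls off the work surface, if the arm or the gripper's body presses on something with over 40 N, if the wrist force passes 120 N, or if a joint passes its speed limit or range.

## Working session

There is one attempt and no reset: what is moved stays moved. The work goes in short steps, Python scripts to look and compute and a shell command to move; the robot and the scene stay as the last step left them, time stands still between calls to the robot, and variables do not carry over. Pictures are saved under pics/ and viewed, about 8 in all and at most 12, crops included, and the job is handed in when it is done.

```bash
mkdir -p pics; python3 - <<'E'
from workcell import arm
import cv2,numpy as np
for c in("top","side"):
    im=arm.get_image(c); cv2.imwrite(f"pics/{c}0.png",im)
    print(c,arm.camera_info(c))
    for t in("impeller_nut","impeller_nut_grip","disc_nut_mark","scanner"):
        print(t,[(np.round(d["at"]),round(d["score"],2)) for d in arm.boxes_of(c,t)])
s=arm.read_state();print(s)
E
```

```text
top {'fx': 465.17215038205075, 'fy': 465.17215038205075, 'cx': 254.73560939981962, 'cy': 194.36597169548097, 'position': array([0.45690628, 0.04628992, 1.24076759]), 'attitude': array([-2.13814696,  2.16688304, -0.13573707])}
impeller_nut [(array([113., 248.]), 0.86), (array([279., 280.]), 0.55), (array([199., 222.]), 0.54), (array([345., 202.]), 0.24)]
impeller_nut_grip [(array([117., 247.]), 0.82), (array([200., 221.]), 0.6), (array([281., 281.]), 0.54)]
disc_nut_mark [(array([345., 203.]), 0.58)]
scanner [(array([285., 134.]), 0.96)]
side {'fx': 469.01251356177914, 'fy': 469.01251356177914, 'cx': 257.57789358076695, 'cy': 190.11833934423638, 'position': array([ 0.43551186, -0.93609252,  0.84252281]), 'attitude': array([-2.20404432,  0.16824868, -0.10690739])}
impeller_nut [(array([177., 208.]), 0.98), (array([226., 162.]), 0.85), (array([200., 126.]), 0.64)]
impeller_nut_grip [(array([176., 211.]), 0.95), (array([225., 162.]), 0.68), (array([201., 127.]), 0.67)]
disc_nut_mark [(array([263., 249.]), 0.62)]
scanner [(array([324., 227.]), 0.95)]
{'clock': 0.5, 'joints': array([ 1.04091828e+00,  8.72124502e-02,  1.37077595e+00, -1.99807445e-05,
        1.68359215e+00, -1.03085792e-01]), 'joint_vel': array([ 0.0011885 , -0.00050715, -0.00316072, -0.00095973, -0.0013012 ,
       -0.00012059]), 'joint_torque': array([-1.02409504e-03, -3.51283264e+01, -3.13104665e+01, -1.52223711e-04,
        1.10688936e-03, -4.09147106e-06]), 'position': array([0.22767232, 0.50065495, 0.24229548]), 'ee_rot': array([6.65325813e-01, 3.07031004e+00, 8.36059336e-06]), 'force': array([-0.09553366, -0.10450654, -0.31849747]), 'torque': array([ 0.02054995, -0.00832033,  0.03031426]), 'finger_gap': 1.0010173890896028}
```

View pics/top0.png

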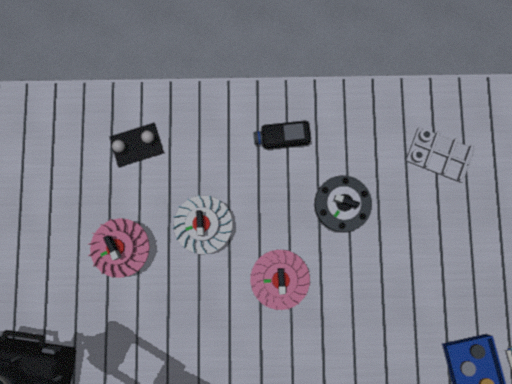

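View pics/side0.png

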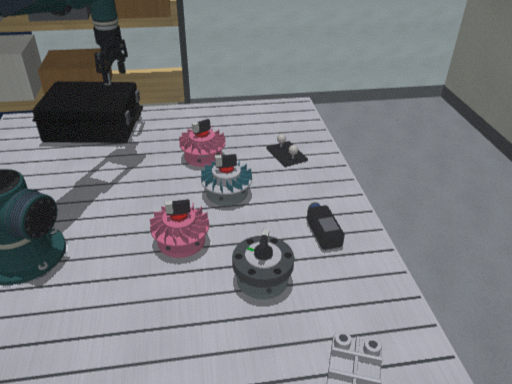

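Candidates for the nut are top (200,222), which has teal/white blades and side pixel (226,162), and two pink look-alikes at (118,247) and (281,280). The plain disc is at (343,203). I choose (200,222) and will check it in a close crop.

```bash
cat > h.py <<'E'
from workcell import arm
import cv2,numpy as np
from scipy.spatial.transform import Rotation as R
def ray(c,uv):
    i=arm.camera_info(c);d=R.from_rotvec(i["attitude"]).apply([(uv[0]-i["cx"])/i["fx"],(uv[1]-i["cy"])/i["fy"],1]);return i["position"],d
def atz(c,uv,z):
    p,d=ray(c,uv);return p+d*(z-p[2])/d[2]
def proj(c,P):
    i=arm.camera_info(c);q=R.from_rotvec(i["attitude"]).inv().apply(np.array(P)-i["position"]);return np.array([q[0]/q[2]*i["fx"]+i["cx"],q[1]/q[2]*i["fy"]+i["cy"]])
E
python3 - <<'E'
from h import *
t=cv2.imread("pics/top0.png")[187:257,165:235];s=cv2.imread("pics/side0.png")[130:200,190:260]
cv2.imwrite("pics/c1.png",np.hstack([cv2.resize(a,(400,400),interpolation=cv2.INTER_CUBIC) for a in(t,s)]))
print(atz("top",(200,222),.12),atz("side",(226,162),.12))
f=cv2.imread("pics/top0.png")
h=cv2.cvtColor(f,cv2.COLOR_BGR2HSV)[187:257,165:235]
def cen(m,n):
    y,x=np.nonzero(m);print(n,len(x),x.mean()+165,y.mean()+187);return x.mean()+165,y.mean()+187
red=((h[...,0]<8)|(h[...,0]>172))&(h[...,1]>130);g=(abs(h[...,0].astype(int)-60)<15)&(h[...,1]>120)
blk=(h[...,2]<60)
yy,xx=np.mgrid[187:257,165:235];near=np.hypot(xx-201,yy-222)<16
for m,n,z in((red,"red",.09),(g,"green",.085),(blk&near,"black",.132)):
    print(atz("top",cen(m,n),z))
E
```

```text
[0.53773117 0.18250015 0.12      ] [0.53606858 0.16808144 0.12      ]
red 106 201.95283018867923 222.6320754716981
[0.53826326 0.18130423 0.09      ]
green 13 188.46153846153845 227.9230769230769
[0.5259138  0.21539624 0.085     ]
black 100 199.85 218.86
[0.54437735 0.18141658 0.132     ]
```

View pics/c1.png

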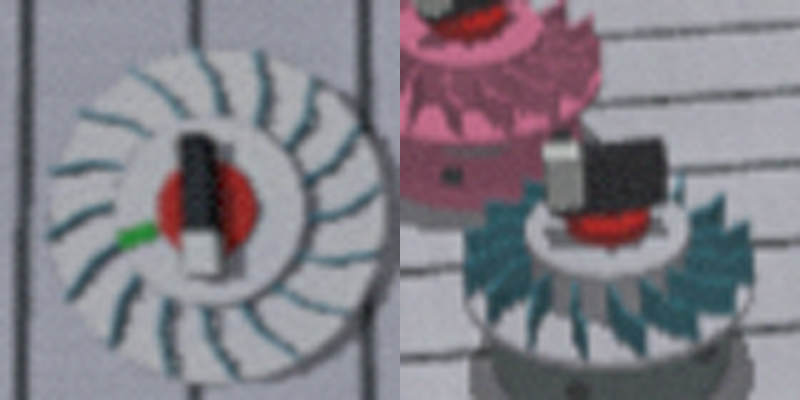

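Teal blades, so (200,222) is the impeller. In the crop the bar runs from its black end (197,135) to its white end (205,275). The hub centre is about (211,210) and the green line about (137,236).

```bash
python3 - <<'E'
from h import *
u=lambda x,y:(x/5.714+165-.4,y/5.714+187-.4)
H=atz("top",u(211.5,210),.085);F=atz("top",u(208,210),.096);B=atz("top",u(198,135),.132);W=atz("top",u(205,275),.132)
G=atz("top",u(137,236),.085)
M=(B+W)/2
for n,v in zip("HFBWM",(H,F,B,W,M)):print(n,v.round(4))
A=(H+F+M)/3
sd=lambda x,y:(x/5.714+190-.4,y/5.714+130-.4)
print("side hub",atz("side",sd(608,228),.085),"proj side of A top",(proj("side",[*A[:2],.132])-[190,130])*5.714)
b=np.arctan2(*(W-B)[1::-1]);g=np.arctan2(*(G-H)[1::-1]);print("bar",np.degrees(b),"green",np.degrees(g),"cw to go",np.degrees((b-g)%(2*np.pi)))
s=arm.read_state();Rm=R.from_rotvec(s["ee_rot"]).as_matrix()
print(A,"tool delta mm",Rm.T@([A[0],A[1],.19]-s["position"])*1e3,"yang",np.degrees(np.arctan2(Rm[1,1],Rm[0,1])))
E
```

```text
H [0.5368 0.1827 0.085 ]
F [0.5361 0.1829 0.096 ]
B [0.5651 0.1829 0.132 ]
W [0.5066 0.1798 0.132 ]
M [0.5358 0.1814 0.132 ]
side hub [0.73695606 0.15477849 0.085     ] proj side of A top [202.41794679 146.7328463 ]
bar -177.01361110128357 green 108.56376355345331 cw to go 74.42262534526313
[0.53625491 0.1823465  0.10433333] tool delta mm [-412.66618906 -162.01656381   52.30252826] yang 65.54647602539279
```

```bash
python3 -m jog '[{"slide":[-41.3,-16.2,0],"turn":[0,0,0],"jaw":1},{"slide":[-41.3,-16.2,0],"turn":[0,0,0],"jaw":1},{"slide":[-41.3,-16.2,0],"turn":[0,0,0],"jaw":1},{"slide":[-41.3,-16.2,0],"turn":[0,0,0],"jaw":1},{"slide":[-41.3,-16.2,0],"turn":[0,0,0],"jaw":1},{"slide":[-41.3,-16.2,0],"turn":[0,0,0],"jaw":1},{"slide":[-41.3,-16.2,0],"turn":[0,0,0],"jaw":1},{"slide":[-41.3,-16.2,0],"turn":[0,0,0],"jaw":1},{"slide":[-41.3,-16.2,0],"turn":[0,0,0],"jaw":1},{"slide":[-41.3,-16.2,0],"turn":[0,0,0],"jaw":1}]' && python3 -m jog '[{"slide":[0,0,10],"turn":[0,0,-0.12],"jaw":1},{"slide":[0,0,10],"turn":[0,0,-0.12],"jaw":1},{"slide":[0,0,10],"turn":[0,0,-0.12],"jaw":1},{"slide":[0,0,10],"turn":[0,0,-0.12],"jaw":1},{"slide":[0,0,0],"turn":[0,0,0],"jaw":1},{"slide":[0,0,0],"turn":[0,0,0],"jaw":1}]'
python3 - <<'E'
from h import *
s=arm.read_state();Rm=R.from_rotvec(s["ee_rot"]).as_matrix()
print(s["position"],"tool delta mm",Rm.T@([.5363,.1823,.118]-s["position"])*1e3,"yang",np.degrees(np.arctan2(Rm[1,1],Rm[0,1])),Rm[:,2],s["joints"],s["clock"])
im=[arm.get_image(c) for c in("top","side")]
c=[im[0][172:272,150:250],im[1][70:210,155:295]]
cv2.imwrite("pics/c2.png",np.hstack([cv2.resize(a,(400,400),interpolation=cv2.INTER_CUBIC) for a in c]))
E
```

```text
clock: 1.5
position: [0.5377, 0.1807, 0.2425]
ee_rot: [0.665, 3.07, 0.001]
force: [0.3, -0.3, -0.2]
finger_gap: 0.998
clock: 2.1
position: [0.5366, 0.1822, 0.2024]
ee_rot: [0.08, -3.14, -0.0]
force: [0.1, 0.0, 0.5]
finger_gap: 1.0
[0.53655067 0.18224967 0.20236778] tool delta mm [2.30653204e-01 5.99474291e-02 8.43678280e+01] yang 92.90923888450655 [-2.04682768e-04  2.56539804e-05 -9.99999979e-01] [ 2.27351586e-01  1.35307196e-01  1.39687093e+00  7.11825248e-05
  1.60960816e+00 -1.39421779e+00] 2.1
```

View pics/c2.png

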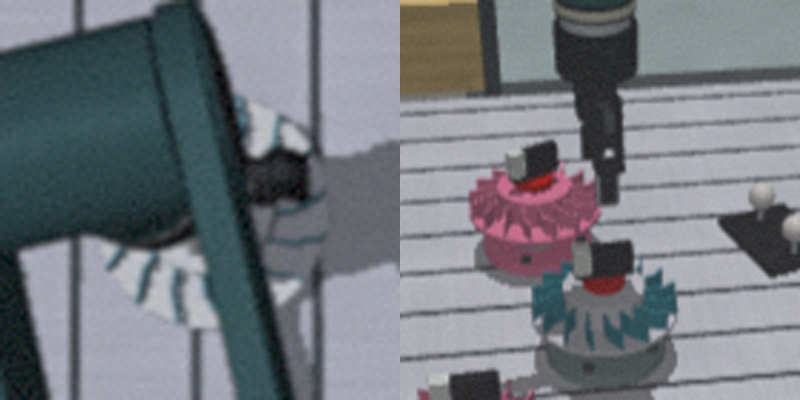

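```bash
python3 -m jog '[{"slide":[0,0,30],"turn":[0,0,0],"jaw":1},{"slide":[0,0,30],"turn":[0,0,0],"jaw":1},{"slide":[0,0,24],"turn":[0,0,0],"jaw":1},{"slide":[0,0,0],"turn":[0,0,0],"jaw":1},{"slide":[0,0,0],"turn":[0,0,0],"jaw":1}]' && python3 -m jog '[{"slide":[0,0,0],"turn":[0,0,0],"jaw":0.5},{"slide":[0,0,0],"turn":[0,0,0],"jaw":0.3},{"slide":[0,0,0],"turn":[0,0,0],"jaw":0.3},{"slide":[0,0,0],"turn":[0,0,0],"jaw":0.3}]'
python3 - <<'E'
from h import *
im=arm.get_image("side")
cv2.imwrite("pics/c3.png",cv2.resize(im[100:200,175:275],(500,500),interpolation=cv2.INTER_CUBIC))
E
```

```text
clock: 2.7
position: [0.5369, 0.1824, 0.1191]
ee_rot: [-0.083, 3.14, 0.0]
force: [-0.3, 0.6, 0.6]
finger_gap: 1.002
clock: 3.1
position: [0.537, 0.1824, 0.1192]
ee_rot: [-0.083, 3.139, 0.001]
force: [-0.2, 0.7, -0.4]
finger_gap: 0.328
```

View pics/c3.png

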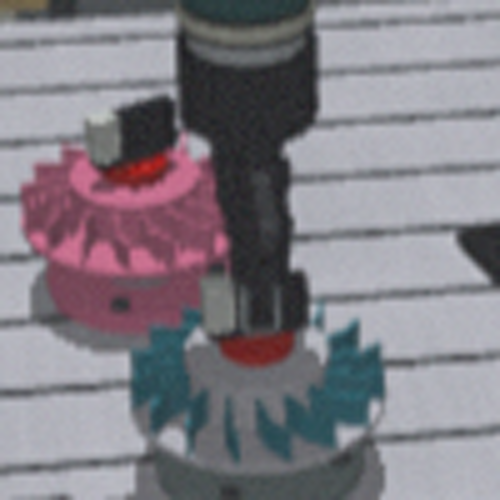

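The near finger, at crop x 243–275, is centred on the bar (203–305) and stands above the red flange, so I'm closing.

```bash
python3 -m jog '[{"slide":[0,0,0],"turn":[0,0,0],"jaw":0.1},{"slide":[0,0,0],"turn":[0,0,0],"jaw":0},{"slide":[0,0,0],"turn":[0,0,0],"jaw":0},{"slide":[0,0,0],"turn":[0,0,0],"jaw":0},{"slide":[0,0,0],"turn":[0,0,0],"jaw":0}]'
```

```text
clock: 3.65
position: [0.5367, 0.1831, 0.1188]
ee_rot: [-0.084, 3.14, 0.003]
force: [-0.9, 5.4, 3.2]
finger_gap: 0.155
```

```bash
python3 -m jog '[{"slide":[0,0,-0.19],"turn":[0,0,0.1],"jaw":0},{"slide":[0,0,-0.19],"turn":[0,0,0.1],"jaw":0},{"slide":[0,0,-0.19],"turn":[0,0,0.1],"jaw":0},{"slide":[0,0,-0.19],"turn":[0,0,0.1],"jaw":0},{"slide":[0,0,-0.19],"turn":[0,0,0.1],"jaw":0},{"slide":[0,0,-0.19],"turn":[0,0,0.1],"jaw":0},{"slide":[0,0,0],"turn":[0,0,0],"jaw":0}]'
```

```text
clock: 4.35
position: [0.5367, 0.1835, 0.12]
ee_rot: [0.85, 3.024, 0.004]
force: [-0.4, 6.0, 2.5]
finger_gap: 0.153
```

```bash
python3 -m jog '[{"slide":[0,0,-0.19],"turn":[0,0,0.1],"jaw":0},{"slide":[0,0,-0.19],"turn":[0,0,0.1],"jaw":0},{"slide":[0,0,-0.19],"turn":[0,0,0.1],"jaw":0},{"slide":[0,0,-0.19],"turn":[0,0,0.1],"jaw":0},{"slide":[0,0,-0.19],"turn":[0,0,0.1],"jaw":0},{"slide":[0,0,-0.19],"turn":[0,0,0.1],"jaw":0},{"slide":[0,0,-0.19],"turn":[0,0,0.1],"jaw":0},{"slide":[0,0,0],"turn":[0,0,0],"jaw":0},{"slide":[0,0,0],"turn":[0,0,0],"jaw":0}]'
python3 - <<'E'
from h import *
s=arm.read_state();Rm=R.from_rotvec(s["ee_rot"]).as_matrix()
print("yang",np.degrees(np.arctan2(Rm[1,1],Rm[0,1])),s["torque"],s["force"])
E
```

```text
clock: 5.25
position: [0.5371, 0.1839, 0.1213]
ee_rot: [-1.833, -2.55, -0.006]
force: [0.3, 7.0, 2.2]
finger_gap: 0.152
yang 18.582913206834547 [ 1.12123367  0.05109287 -0.04631719] [0.32255552 6.9971764  2.21055609]
```

```bash
python3 -m jog '[{"slide":[0,0,0],"turn":[0,0,0],"jaw":0.4},{"slide":[0,0,0],"turn":[0,0,0],"jaw":0.7},{"slide":[0,0,0],"turn":[0,0,0],"jaw":0.7},{"slide":[0,0,0],"turn":[0,0,0],"jaw":0.7},{"slide":[0,0,-20],"turn":[0,0,0],"jaw":0.7},{"slide":[0,0,-40],"turn":[0,0,0],"jaw":0.7},{"slide":[0,0,-40],"turn":[0,0,0],"jaw":0.7},{"slide":[0,0,-40],"turn":[0,0,0],"jaw":0.7}]'
python3 - <<'E'
from h import *
s=arm.read_state();Rm=R.from_rotvec(s["ee_rot"]).as_matrix()
print("to (.33,.42) tool mm",Rm.T@([.30,.44,s["position"][2]]-s["position"])*1e3)
E
```

```text
clock: 6.05
position: [0.5363, 0.1818, 0.2619]
ee_rot: [-1.835, -2.55, 0.001]
force: [1.2, -0.1, 0.0]
finger_gap: 0.701
to (.33,.42) tool mm [ 3.19951431e+02 -1.41945279e+02 -2.02450697e-02]
```

```bash
python3 -m jog '[{"slide":[40,-18,0],"turn":[0,0,0],"jaw":0.7},{"slide":[40,-18,0],"turn":[0,0,0],"jaw":0.7},{"slide":[40,-18,0],"turn":[0,0,0],"jaw":0.7},{"slide":[40,-18,0],"turn":[0,0,0],"jaw":0.7},{"slide":[40,-18,0],"turn":[0,0,0],"jaw":0.7},{"slide":[40,-18,0],"turn":[0,0,0],"jaw":0.7},{"slide":[40,-18,0],"turn":[0,0,0],"jaw":0.7},{"slide":[40,-18,0],"turn":[0,0,0],"jaw":0.7},{"slide":[0,0,0],"turn":[0,0,0],"jaw":0.7},{"slide":[0,0,0],"turn":[0,0,0],"jaw":0.7}]'
python3 - <<'E'
from h import *
a=arm.get_image("top");cv2.imwrite("pics/top4.png",a)
c=a[187:257,165:235]
cv2.imwrite("pics/c4.png",np.hstack([cv2.resize(c,(400,400),interpolation=cv2.INTER_CUBIC),cv2.resize(a[100:250,245:395],(400,400))]))
o=cv2.imread("pics/top0.png");
for n,r in(("disc",np.s_[170:240,310:380]),("scanner",np.s_[110:160,245:320])):print(n,cv2.absdiff(a[r],o[r]).mean(),cv2.absdiff(a[r],o[r]).max())
print(arm.read_state()["force"])
E
```

```text
clock: 7.05
position: [0.2977, 0.44, 0.2606]
ee_rot: [1.831, 2.552, -0.001]
force: [0.3, -1.8, 0.1]
finger_gap: 0.699
disc 3.020136054421769 25
scanner 3.369866666666667 36
[ 0.13818602 -0.28990577 -0.30776284]
```

View pics/c4.png

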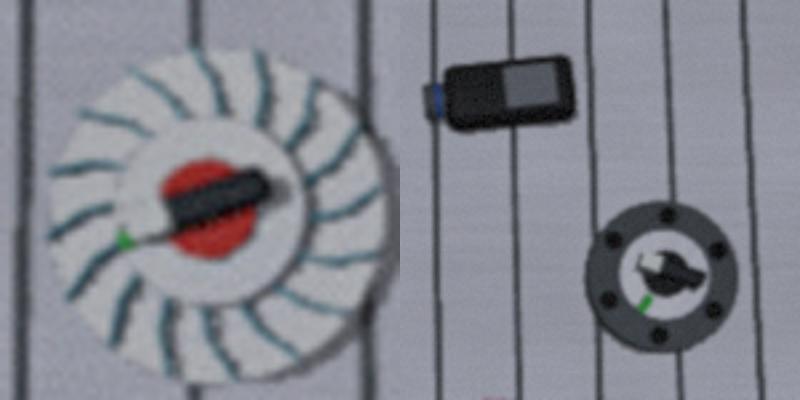

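The white end, at crop (135,225), lies right over the green line at (123,240). The scanner and the disc's nut look unchanged.

```bash
python3 -c "
from workcell import arm
arm.sign_off()"
```

```text
the job is handed in; nothing more can be done
```

I loosened the left-hand nut on the teal-bladed impeller, let go of it, moved the arm clear and handed the job in at about 7 s. I gripped the bar across its middle and turned it 1.30 rad clockwise, lifting 2.5 mm with the thread.

- **Nut:** the measured jaw angle at the end of the turn put the bar at 108.6°, the same as the measured bearing of the green line. The last top picture shows the white end over the green line, with the bar within about 2° of it.
- **Disc nut and scanner:** in that picture both match the first one, apart from image noise.
- **Contact:** the force on the tool is near zero, and the gripper is well away from everything.

No check failed. One side-view position came out wrong because I left out the picture offset. With that corrected, it agreed with the top view to about a pixel. The joint value itself can't be read, so the final angle rests on the jaw angle and the picture.

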